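# Dial the batch number and lock it

### The arm

A 7-joint arm with a two-finger parallel gripper is mounted at the origin on a cart in front of the work surface, level with it; the furniture and walls round the work are solid. World frame = base frame: x ahead of the robot, y to its left, z up, the work surface at z = 0. Lengths are in mm, angles in rad, forces in N, time in s.
With the tool pointing down it reaches from about 400 to 875 mm from the base axis. Payload 4.4 kg.
Tool frame: the origin (TCP) lies at the very end of the fingers, on their centre line; the grasp point (between the pads) lies 19 mm behind it; y points along the fingers, z is the direction in which the jaws open and shut, and the axes are right-handed (so a half turn about y gives the same grasp; the last joint's range is limited). The gripper opens to 85 mm and grips with 20 to 120 N. Pads are 22 mm wide; open, the fingers measure 114 mm over their backs; the gripper's body (76 mm by 85 mm) begins 54 mm behind the grasp point. The pads swing forward as they close: fully open they stand 13 mm farther back than shut.
Start: joints at [-1.188, 0.628, 0.038, 1.517, -0.027, 0.996, -0.02], TCP at [282.004, 585.655, 231.313] pointing down, gripper open.
Joint ranges: [-3.06, 3.06], [-0.37, 2.12], [-1.25, 1.32], [0.18, 2.47], [-1.1, 4.24], [0.23, 1.98], [-2.94, 2.94]. Speed limits (rad/s): [2.57, 2.57, 3.14, 3.14, 3.14, 3.14, 3.14].

### API

Orientations are given as [roll, pitch, yaw] about the fixed x, y, z axes, in that order (R = Rz(yaw) Ry(pitch) Rx(roll)).
In Python, from cell import * gives the robot as it stands.
- The arm moves only by the tool apply_moves, never from a script. Its argument "targets" is a list of rows, each a list of 6 numbers: the shift along the tool's x, y, z in units of 40 mm (1.0 is 40 mm), then the turn, a rotation vector about the tool's x, y, z in units of 8 degrees (1.0 is 8 degrees). A call has 1 to 12 rows; each row shifts and turns the commanded pose from where the row before left it, along the tool's axes as they then stand; what a row does not reach is not made up. A row lasts 1/8 s, in which the tool goes at most 62.5 mm and 10.7 degrees, less where a joint would pass 70% of its speed; a pose out of reach is approached as far as the arm can. A call is refused whole if a number of a shift passes 1 or a number of a turn 1, either way. A call with a gripper value outside its range is refused whole. "jaw" is the gripper command: -1 is shut, 1 is fully open, values between are in proportion, set as the call begins (left out, the last holds). The fingers move at their own pace and stop on an object; the grip force is fixed at half the most. Time passes only in rows, so rows that do not move let the fingers close. It gives the time, the measured TCP pose, the force and the opening at its end, in the units of the state.
- read_state(): the state, without advancing time (a new reading comes with each control period).
- get_image(name): name is "scene" or "top"; returns the picture (480x640x3 uint8, red, green, blue); there is no depth.
- calibration(name): a dict with "fx", "fy", "cx", "cy" (pixels), "world_from_camera" (4x4, takes a point from camera to world coordinates). Camera axes: x right, y down, z forward; pixel columns grow to the right and rows downward; lengths in mm; the calibration is good to about 2 mm. A picture is of the moment at which its call begins. calibration takes no time and is no camera call.
- finish_job(): hands the job in, once; it reports no verdict.
The state is a dict: "clock": time; "qpos": joint angles; "qd": joint speeds; "tau": joint torques, N m; "eef_pos": TCP position; "tool_rot": TCP orientation; "force": force on the tool from outside, world axes, zero at the start; "torque": the same for the moment, N m; "width": finger opening in mm.
Only numpy, scipy, OpenCV 4.12 (cv2) and the standard library are available. Lean on these libraries where they do the work, as an engineer would, in place of code of your own. Each camera call takes 0.05 s, during which the arm holds its last target. There are 200 camera calls.

### The job

Set the blue batch-number unit to 6: roll its ribbed thumbwheel until the 6 stands centred between the red marks in the small window, then push the red lock tab on its top fully home toward the wheel, so that the number is locked. Go by feel and be gentle: the sprung wheel slips if you only brush it, and must never be jammed down hard onto its stop, nor the tab forced (stay below about 20 N). Leave the ferrules and the bolt beside the unit where they stand.

Things in the scene. Friction and masses are not known exactly. Their poses are not given: they have to be found in the camera images.
- unit_mark (a point): Blue batch-number unit, fixed: table point under the wheel's middle, in its steel foot (140 x 130 mm). Unit axes: ux to the back (away from the robot at yaw 0), uy left, z up. Blue head: ux -60..60, uy -80..30 mm, flat top cover (ux -16..60) at z = 108 mm + h, sloped front. h = 0 to 16 mm: how high the head is clamped, new each time, in NO pose or point given here: feel for it.
- wheel_low (a point): Where the top of the black ribbed thumbwheel would be with h = 0 (126 mm over the table); the real top is h = 0..16 mm higher, 18 mm proud of the cover. Wheel: axis along uy, radius 46 mm, uy -15..15 mm. Press closed fingertips on its top and drag along ux; 46 mm without slip = 1 rad. It turns at about 3.5 N of drag at the rim, stays where left, slips if pressed with under some 5 to 7 N.
- tab_low (a point): Middle of the pushing face (turned to -uy) of the open red lock tab, if h were 0; really h = 0..16 mm higher. Plate 24 mm along ux, 8 mm thick along uy, from 3 to 23 mm above the cover, which reaches only 7 mm beyond the face. Push it along +uy. More than 25 N on it is a fault.
- window_low (a point): Middle of the number window (16 mm wide, 14 mm high, black rim, red marks left and right at half height) in the 45 degree sloped face right of the wheel, if h were 0; really h = 0..16 mm higher.
- number_drum (a joint): Angle of thumbwheel and number drum (one piece), rad, -0.3..5.95. Digit n (black on white, 11 mm high) is centred in the window at n x 0.6283, so 6 at 3.770. Grows as the wheel's top is dragged along +ux. The wheel is sprung: 2 N preload, then 2.5 N per mm down to a hard stop 5 mm below (14 N); more than 25 N on it is a fault.
- lock_bolt (a joint): Travel of the red lock tab along +uy, m: 0 open (as found), 0.014 home at a hard stop. Slides with about 3 N, stays where left. Its nose enters between pegs of the drum, only when a digit is within about 0.2 rad of centred, and wedges the drum to about 0.1 rad (up to 12 N more). If it stops at 0.005..0.009 the drum is off centre: pull back, correct. When home the drum is locked.
- ferrule_a_mid (a point): Centre of a loose brass-coloured crimp ferrule (tube 23 mm diameter, 28 mm high) standing on the table left of the unit; bystander, to be left alone.
- ferrule_b_mid (a point): Centre of a second loose ferrule of the same size, standing on the table left of the unit; bystander.
- hex_bolt_mid (a point): Centre of a loose steel hex bolt 50 mm tall, standing on its head left of the unit; bystander.
Mind the look-alikes: they are no part of the job. There is more than one size of the part that bears hex_bolt_mid; the job needs the smallest.

How it is judged:
By the outcome, as a careful person would: the job done as asked, in the order asked, and still so for the second after the job is handed in, with the robot touching nothing.
It also fails if it takes over 51 s, if anything falls off the work surface, if the arm or the gripper's body presses on something with over 40 N, if the wrist force passes 120 N, or if a joint passes its speed limit or range.

## Working session

There is one attempt and no reset: what is moved stays moved. The work goes in short steps, Python scripts to look and compute and a tool call to move; the robot and the scene stay as the last step left them, time stands still between calls to the robot, and variables do not carry over. Pictures are saved under pics/ and viewed, about 8 in all and at most 12, crops included, and the job is handed in when it is done.

Besides the shell and the picture viewer there is one more tool, called by a JSON object that holds its "api" and its "payload", one argument or row to a line. apply_moves: Moves the arm, as the interface text tells. Its arguments: {"type":"object","properties":{"targets":{"type":"array"},"jaw":{"type":"number"}},"required":["targets"]}

```bash
mkdir -p pics; ls; python3 - <<'E'
from cell import *
import cv2,numpy as np
s=read_state();print(s)
for n in("scene","top"):
    im=get_image(n);cv2.imwrite(f"pics/{n}0.png",im[:,:,::-1]);c=calibration(n);print(n,c)
E
```

```text
pics
{'clock': 0.0, 'qpos': array([-1.18780419,  0.62934858,  0.03843955,  1.5183868 , -0.02698588,
        0.99630101, -0.01999911]), 'qd': array([ 0.00081356,  0.00154949, -0.00119835, -0.0007384 ,  0.00146263,
        0.00183872,  0.0014452 ]), 'tau': array([ 2.01916606e-05, -5.63393104e+01,  1.22582886e+00, -1.93445581e+01,
        1.08931668e-02,  1.08044173e-02, -6.78483488e-06]), 'eef_pos': array([281.72095826, 585.06888878, 230.38145451]), 'tool_rot': array([-1.57272173e+00, -3.64412186e-05, -4.48782016e-01]), 'force': array([-0.52907199,  0.79301689,  1.0140769 ]), 'torque': array([-0.04544069,  0.02636115, -0.02280361]), 'width': 85.41330248945376}
scene {'fx': 614.2961620909175, 'fy': 614.2961620909175, 'cx': 318.70636413680955, 'cy': 228.37425941049267, 'world_from_camera': array([[ 5.69038579e-01, -3.74047954e-01,  7.32313610e-01,
        -9.89268828e+01],
       [-8.22187257e-01, -2.74240274e-01,  4.98798944e-01,
        -4.26932662e+02],
       [ 1.42551603e-02, -8.85934761e-01, -4.63590757e-01,
         5.06251697e+02],
       [ 0.00000000e+00,  0.00000000e+00,  0.00000000e+00,
         1.00000000e+00]])}
top {'fx': 569.0965191524549, 'fy': 569.0965191524549, 'cx': 325.7253143041006, 'cy': 252.34478096874517, 'world_from_camera': array([[ 1.00332997e-03, -9.92027638e-01,  1.26016503e-01,
         4.01169698e+02],
       [-9.99977313e-01, -1.55931646e-04,  6.73418710e-03,
         1.06603274e+01],
       [-6.66084976e-03, -1.26020400e-01, -9.92005288e-01,
         9.49798954e+02],
       [ 0.00000000e+00,  0.00000000e+00,  0.00000000e+00,
         1.00000000e+00]])}
```

View pics/scene0.png

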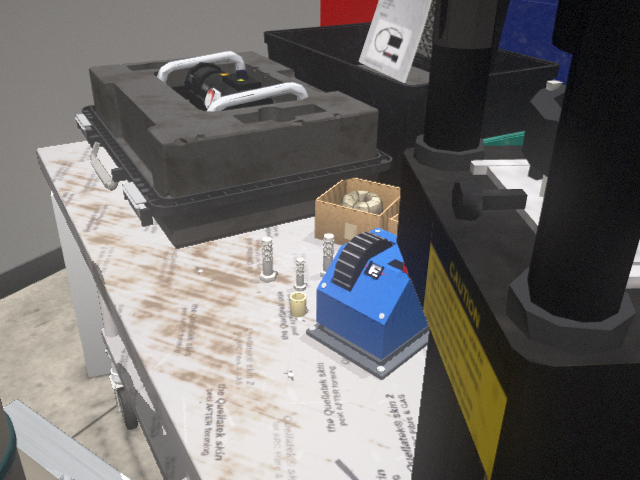

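View pics/top0.png

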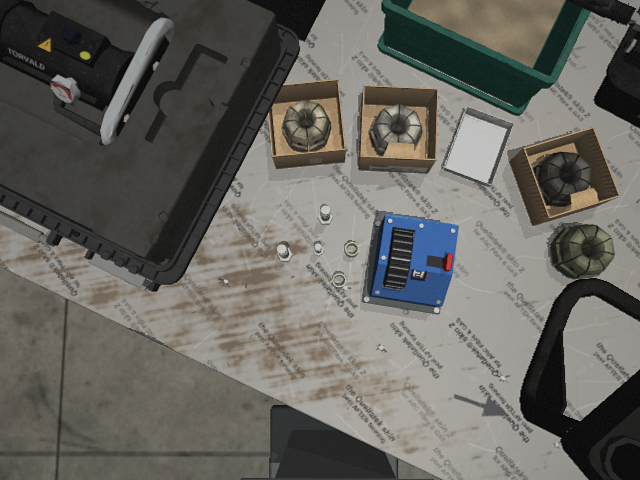

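The overview shows the blue unit at top-view px (412,262), with the wheel at (398,258), the red tab at (449,262) and the window at (419,274). The bystanders stand left of it. Next I'll crop closer and measure.

```bash
python3 - <<'E'
import cv2,numpy as np
t=cv2.imread("pics/top0.png")[205:320,358:468];s=cv2.imread("pics/scene0.png")[222:342,310:420]
a=cv2.resize(t,(400,418),interpolation=cv2.INTER_CUBIC);b=cv2.resize(s,(400,436),interpolation=cv2.INTER_CUBIC)
o=np.zeros((440,800,3),np.uint8);o[:418,:400]=a;o[:436,400:]=b;cv2.imwrite("pics/c1.png",o)
t=cv2.imread("pics/top0.png");h=cv2.cvtColor(t,cv2.COLOR_BGR2HSV)
def show(n,m):
    cs,_=cv2.findContours(m.astype(np.uint8)*255,cv2.RETR_EXTERNAL,cv2.CHAIN_APPROX_NONE)
    for c in cs:
        if cv2.contourArea(c)>20: print(n,cv2.contourArea(c),cv2.minAreaRect(c),cv2.boxPoints(cv2.minAreaRect(c)).round(1).tolist())
roi=np.zeros(t.shape[:2],bool);roi[205:320,358:468]=1
show('red',roi&(((h[...,0]<8)|(h[...,0]>172))&(h[...,1]>150)&(h[...,2]>80)))
show('blue',roi&(h[...,0]>100)&(h[...,0]<125)&(h[...,1]>140)&(h[...,2]>70))
blk=roi&(h[...,2]<70);blk[:, 415:]=0;show('black',blk)
E
```

```text
red 65.5 ((448.8077392578125, 261.5384826660156), (5.209458351135254, 15.504340171813965), 7.125016689300537) [[445.29998779296875, 268.8999938964844], [447.20001220703125, 253.5], [452.3999938964844, 254.1999969482422], [450.3999938964844, 269.6000061035156]]
blue 5577.5 ((415.16217041015625, 260.0270080566406), (75.95233917236328, 83.18588256835938), 9.462322235107422) [[370.8999938964844, 294.79998779296875], [384.5, 212.8000030517578], [459.5, 225.1999969482422], [445.79998779296875, 307.29998779296875]]
black 989.5 ((398.8507080078125, 258.16314697265625), (23.46293067932129, 60.80284881591797), 10.203973770141602) [[381.8999938964844, 286.0], [392.70001220703125, 226.1999969482422], [415.79998779296875, 230.3000030517578], [405.0, 290.20001220703125]]
black 516.5 ((379.75982666015625, 266.2116394042969), (92.02658081054688, 41.08369064331055), 70.76932525634766) [[345.20001220703125, 229.5], [384.0, 216.0], [414.29998779296875, 302.8999938964844], [375.5, 316.3999938964844]]
```

View pics/c1.png

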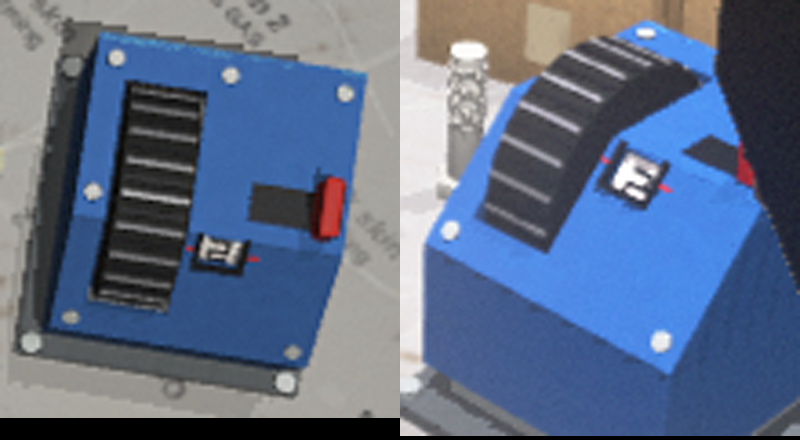

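```bash
cat > hlp.py <<'E'
from cell import *
import numpy as np
def ray(n,p):
    c=calibration(n);T=c["world_from_camera"]
    d=T[:3,:3]@[(p[0]-c["cx"])/c["fx"],(p[1]-c["cy"])/c["fy"],1];return T[:3,3],d/np.linalg.norm(d)
def onz(n,p,z):
    o,d=ray(n,p);return o+d*(z-o[2])/d[2]
def tri(p,q):
    a,d=ray("top",p);b,e=ray("scene",q)
    t=np.linalg.lstsq(np.c_[d,-e],b-a,rcond=None)[0];u,v=a+t[0]*d,b+t[1]*e
    return (u+v)/2,np.linalg.norm(u-v)
yaw=-0.154
E
python3 - <<'E'
from hlp import *
np.set_printoptions(precision=1,suppress=True)
T=lambda x,y:(358+x/3.636,205+y/3.636);S=lambda x,y:(310+(x-400)/3.636,222+y/3.636)
for n,a,b in [("backscrewmid",(231,75),(645,33)),("backscrewleft",(117,58),(645,33)),("frontL",(70,317),(450,230)),("frontR",(292,352),(660,341)),("window",(220,252),(636,176))]:
    print(n,*tri(T(*a),S(*b)))
for h in(0,8,16):
    L,R=onz("top",T(97,33),108+h),onz("top",T(367,75),108+h)
    d=R-L;print(h,L,R,np.hypot(*d[:2]),"yaw",np.arctan2(d[0],-d[1]))
    yw=np.arctan2(-d[0],-d[1])if 0 else -np.arctan2(-d[0],-d[1])
    for yw in(-.145,-.16):
        ux=np.array([np.cos(yw),np.sin(yw)]);uy=np.array([-ux[1],ux[0]])
        print('mark from L',L[:2]-60*ux-30*uy,'from R',R[:2]-60*ux+80*uy)
    print('wheel',onz("top",(398.9,258.2),118+h),'tab',onz("top",(448.8,261.5),128+h))
E
```

```text
backscrewmid [ 532.8 -107.9  140.5] 33.30181873452588
backscrewleft [553.5 -78.9 119. ] 0.4389576794196765
frontL [450.3 -62.1  79.7] 0.17844102005603948
frontR [ 435.7 -154.7   79.9] 0.41205348615954723
window [ 475.1 -120.7  110.7] 0.0522807055766615
0 [566.1 -72.2 108. ] [ 548.5 -183.1  108. ] 112.31806373151699 yaw -0.15755137393783655
mark from L [502.4 -93.2] from R [500.7 -95.3]
mark from L [502.1 -92.2] from R [502.  -94.6]
wheel [498.2 -91.3 118. ] tab [ 492.2 -162.3  128. ]
8 [564.5 -71.4 116. ] [ 547.1 -181.3  116. ] 111.25065386419212 yaw -0.15755137393783708
mark from L [500.8 -92.4] from R [499.3 -93.4]
mark from L [500.5 -91.4] from R [500.6 -92.7]
wheel [497.2 -90.3 126. ] tab [ 491.3 -160.6  136. ]
16 [563.  -70.6 124. ] [ 545.7 -179.4  124. ] 110.18324399686733 yaw -0.1575513739378375
mark from L [499.3 -91.6] from R [497.9 -91.6]
mark from L [498.9 -90.7] from R [499.2 -90.9]
wheel [496.3 -89.3 134. ] tab [ 490.4 -158.9  144. ]
```

{"api": "apply_moves", "payload": {
  "targets": [
    [0, -1, 0, 0, -1, 0],
    [0, -0.75, 0, 0, -1, 0],
    [0.2, 0, -0.4, 0, -0.09, 0],
    [0.48, 0, -0.99, 0, 0, 0],
    [0.48, 0, -0.99, 0, 0, 0],
    [0.48, 0, -0.99, 0, 0, 0],
    [0.48, 0, -0.99, 0, 0, 0],
    [0.48, 0, -0.99, 0, 0, 0],
    [0.48, 0, -0.99, 0, 0, 0],
    [0.48, 0, -0.99, 0, 0, 0],
    [0.48, 0, -0.99, 0, 0, 0],
    [0.48, 0, -0.99, 0, 0, 0]
  ],
  "jaw": -1
}}

```text
clock: 1.6
eef_pos: [402.2, 188.0, 301.2]
tool_rot: [-1.571, 0.0, -0.157]
force: [0.3, -0.3, -0.6]
width: 0.1
```

{"api": "apply_moves", "payload": {
  "targets": [
    [0.46, 0, -0.93, 0, 0, 0],
    [0.46, 0, -0.93, 0, 0, 0],
    [0.46, 0, -0.93, 0, 0, 0],
    [0.46, 0, -0.93, 0, 0, 0],
    [0.46, 0, -0.93, 0, 0, 0],
    [0.46, 0, -0.93, 0, 0, 0],
    [0.46, 0.4, -0.95, 0, 0, 0],
    [0, 1, 0, 0, 0, 0],
    [0, 1, 0, 0, 0, 0],
    [0, 1, 0, 0, 0, 0],
    [0, 0.25, 0, 0, 0, 0]
  ]
}}

```text
clock: 2.98
eef_pos: [486.6, -88.3, 153.2]
tool_rot: [-1.571, 0.005, -0.157]
force: [0.4, 0.4, 1.1]
width: -0.1
```

```bash
python3 - <<'E'
from hlp import *
import cv2
s=read_state();print(s['clock'],s['eef_pos'],s['force'])
t=get_image("top")[205:320,358:468,::-1];q=get_image("scene")[222:342,310:420,::-1]
o=np.zeros((440,800,3),np.uint8);o[:418,:400]=cv2.resize(t,(400,418),interpolation=cv2.INTER_CUBIC);o[:436,400:]=cv2.resize(q,(400,436),interpolation=cv2.INTER_CUBIC);cv2.imwrite("pics/c2.png",o)
E
```

```text
2.975 [486.64172034 -88.34769895 153.18669882] [0.40564906 0.35635737 1.1094723 ]
```

View pics/c2.png

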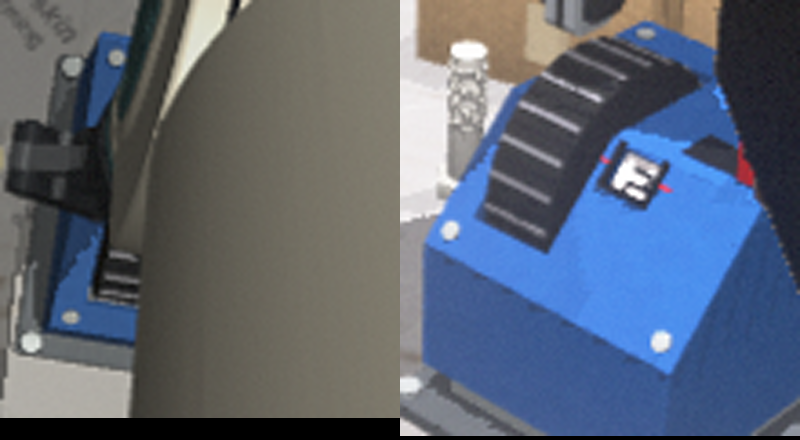

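```bash
cat >> hlp.py <<'E'
import cv2
ux=np.array([np.cos(-.157),np.sin(-.157),0]);uy=np.array([-ux[1],ux[0],0]);M=np.array([500.3,-91.9,0])
def proj(n,P):
    c=calibration(n);T=c["world_from_camera"];q=T[:3,:3].T@(P-T[:3,3]);return [c["fx"]*q[0]/q[2]+c["cx"],c["fy"]*q[1]/q[2]+c["cy"]]
def unit(p): d=np.asarray(p)-M; return np.array([d@ux,d@uy,d[2]])
def win(n,im,C=np.array([475.1,-120.7,110.7]),w=13,h=13):
    up=(ux+[0,0,1])/2**.5
    src=np.float32([proj(n,C+a*w*-uy+b*h*up) for a,b in((-1,1),(1,1),(1,-1),(-1,-1))])
    return cv2.warpPerspective(im,cv2.getPerspectiveTransform(src,np.float32([[0,0],[390,0],[390,390],[0,390]])),(390,390),flags=cv2.INTER_CUBIC)
def snap(name,*views):
    cv2.imwrite(f"pics/{name}.png",np.hstack([win(n,get_image(n)) for n in views])[:,:,::-1])
E
python3 - <<'E'
from hlp import *
a=win("top",cv2.imread("pics/top0.png"));b=win("scene",cv2.imread("pics/scene0.png"))
cv2.imwrite("pics/w0.png",np.hstack([a,b]))
E
```

```text
(no output)
```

View pics/w0.png

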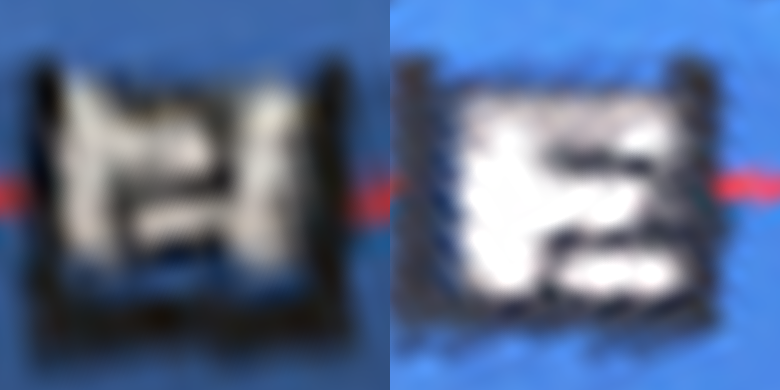

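The top-view rectified window shows a "2", roughly centred or slightly high, so the drum is at about 1.25 rad. I need about +2.5 rad, or roughly 115 mm of drag. Next I'll feel downward for the wheel.

{"api": "apply_moves", "payload": {
  "targets": [
    [0, 0.2, 0, 0, 0, 0],
    [0, 0.1, 0, 0, 0, 0],
    [0, 0, 0, 0, 0, 0]
  ]
}}

```text
clock: 3.45
eef_pos: [488.7, -88.6, 143.6]
tool_rot: [-1.571, -0.001, -0.157]
force: [0.2, -0.3, 0.4]
width: 0.5
```

{"api": "apply_moves", "payload": {
  "targets": [
    [0, 0.03, 0, 0, 0, 0],
    [0, 0, 0, 0, 0, 0]
  ]
}}

```text
clock: 3.7
eef_pos: [488.6, -88.6, 142.2]
tool_rot: [-1.571, -0.0, -0.157]
force: [0.5, 0.5, -0.4]
width: -0.3
```

{"api": "apply_moves", "payload": {
  "targets": [
    [0, 0.03, 0, 0, 0, 0],
    [0, 0, 0, 0, 0, 0]
  ]
}}

```text
clock: 3.95
eef_pos: [488.5, -88.6, 140.8]
tool_rot: [-1.571, 0.0, -0.157]
force: [-0.2, 0.5, 0.1]
width: 0.2
```

{"api": "apply_moves", "payload": {
  "targets": [
    [0, 0.03, 0, 0, 0, 0],
    [0, 0, 0, 0, 0, 0]
  ]
}}

```text
clock: 4.2
eef_pos: [488.4, -88.6, 139.6]
tool_rot: [-1.571, 0.0, -0.157]
force: [-0.1, 0.5, -0.8]
width: -0.0
```

{"api": "apply_moves", "payload": {
  "targets": [
    [0, 0.03, 0, 0, 0, 0],
    [0, 0, 0, 0, 0, 0]
  ]
}}

```text
clock: 4.45
eef_pos: [488.4, -88.6, 138.4]
tool_rot: [-1.571, 0.0, -0.157]
force: [-0.2, 0.1, 0.7]
width: 0.1
```

{"api": "apply_moves", "payload": {
  "targets": [
    [0, 0.03, 0, 0, 0, 0],
    [0, 0, 0, 0, 0, 0]
  ]
}}

```text
clock: 4.7
eef_pos: [488.4, -88.6, 137.2]
tool_rot: [-1.571, 0.0, -0.157]
force: [-0.3, -0.8, 0.1]
width: 0.2
```

{"api": "apply_moves", "payload": {
  "targets": [
    [0, 0.025, 0, 0, 0, 0],
    [0, 0, 0, 0, 0, 0]
  ]
}}

```text
clock: 4.95
eef_pos: [488.5, -88.6, 136.2]
tool_rot: [-1.571, 0.0, -0.157]
force: [0.0, -0.7, 0.2]
width: 0.2
```

{"api": "apply_moves", "payload": {
  "targets": [
    [0, 0.025, 0, 0, 0, 0],
    [0, 0, 0, 0, 0, 0]
  ]
}}

```text
clock: 5.2
eef_pos: [488.4, -88.7, 135.2]
tool_rot: [-1.571, 0.0, -0.157]
force: [0.1, 0.1, -0.3]
width: -0.3
```

{"api": "apply_moves", "payload": {
  "targets": [
    [0, 0.025, 0, 0, 0, 0],
    [0, 0, 0, 0, 0, 0]
  ]
}}

```text
clock: 5.45
eef_pos: [488.6, -88.7, 134.4]
tool_rot: [-1.571, -0.0, -0.157]
force: [0.8, 0.3, 2.6]
width: 0.4
```

{"api": "apply_moves", "payload": {
  "targets": [
    [0, 0.025, 0, 0, 0, 0],
    [0, 0, 0, 0, 0, 0]
  ]
}}

```text
clock: 5.7
eef_pos: [488.6, -88.6, 133.5]
tool_rot: [-1.571, -0.0, -0.157]
force: [-0.2, -0.1, 5.0]
width: 0.1
```

Contact at z ≈ 134.5, so h ≈ 8.5. Next I press to about 9.5 N and make the first stroke.

{"api": "apply_moves", "payload": {
  "targets": [
    [0, 0.055, 0, 0, 0, 0],
    [0, 0, 0, 0, 0, 0]
  ]
}}

```text
clock: 5.95
eef_pos: [488.7, -88.7, 131.5]
tool_rot: [-1.571, -0.0, -0.157]
force: [-0.9, 0.4, 9.4]
width: -0.1
```

{"api": "apply_moves", "payload": {
  "targets": [
    [0.1, 0, 0, 0, 0, 0],
    [0.15, 0, 0, 0, 0, 0],
    [0.15, 0, 0, 0, 0, 0],
    [0.15, 0, 0, 0, 0, 0],
    [0.05, 0, 0, 0, 0, 0]
  ]
}}

```text
clock: 6.58
eef_pos: [512.0, -92.3, 131.6]
tool_rot: [-1.571, 0.001, -0.157]
force: [-3.2, -0.2, 10.0]
width: -0.4
```

```bash
python3 - <<'E'
from hlp import *
s=read_state();print(unit(s['eef_pos']),s['force'])
q=get_image("scene")[:,:,::-1]
cv2.imwrite("pics/w1.png",np.hstack([win("scene",q),cv2.resize(q[222:342,310:420],(357,390),interpolation=cv2.INTER_CUBIC)]))
E
```

```text
[ 11.5892582    1.38075448 131.61608051] [-3.18704345 -0.21465928  9.98154304]
```

View pics/w1.png

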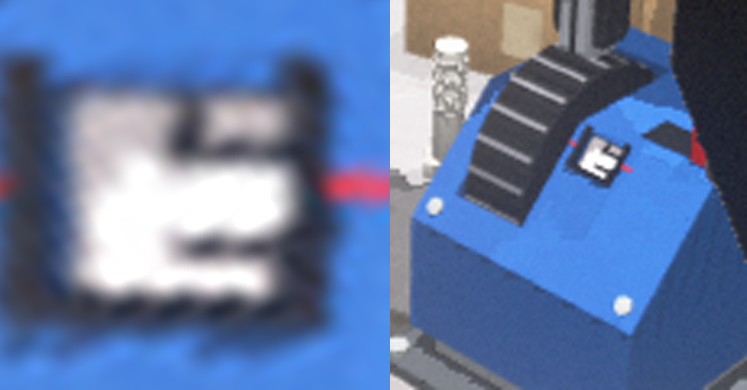

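{"api": "apply_moves", "payload": {
  "targets": [
    [0, -0.2, 0, 0, 0, 0],
    [-0.3, 0, 0, 0, 0, 0],
    [-0.3, 0, 0, 0, 0, 0],
    [0, 0.1, 0, 0, 0, 0],
    [0, 0.1, 0, 0, 0, 0],
    [0, 0, 0, 0, 0, 0],
    [0.1, 0, 0, 0, 0, 0],
    [0.15, 0, 0, 0, 0, 0],
    [0.15, 0, 0, 0, 0, 0],
    [0.15, 0, 0, 0, 0, 0],
    [0.05, 0, 0, 0, 0, 0],
    [0, 0, 0, 0, 0, 0]
  ]
}}

```text
clock: 8.12
eef_pos: [512.9, -92.5, 131.6]
tool_rot: [-1.571, -0.001, -0.157]
force: [-1.7, 0.8, 8.7]
width: -0.2
```

{"api": "apply_moves", "payload": {
  "targets": [
    [0, -0.2, 0, 0, 0, 0],
    [-0.3, 0, 0, 0, 0, 0],
    [-0.3, 0, 0, 0, 0, 0],
    [0, 0.1, 0, 0, 0, 0],
    [0, 0.1, 0, 0, 0, 0],
    [0, 0, 0, 0, 0, 0],
    [0.1, 0, 0, 0, 0, 0],
    [0.15, 0, 0, 0, 0, 0],
    [0.15, 0, 0, 0, 0, 0],
    [0.15, 0, 0, 0, 0, 0],
    [0.05, 0, 0, 0, 0, 0],
    [0, 0, 0, 0, 0, 0]
  ]
}}

```text
clock: 9.62
eef_pos: [512.9, -92.5, 131.6]
tool_rot: [-1.571, -0.001, -0.157]
force: [-2.3, 0.9, 9.9]
width: -0.0
```

{"api": "apply_moves", "payload": {
  "targets": [
    [0, -0.2, 0, 0, 0, 0],
    [-0.3, 0, 0, 0, 0, 0],
    [-0.3, 0, 0, 0, 0, 0],
    [0, 0.1, 0, 0, 0, 0],
    [0, 0.1, 0, 0, 0, 0],
    [0, 0, 0, 0, 0, 0],
    [0.1, 0, 0, 0, 0, 0],
    [0.15, 0, 0, 0, 0, 0],
    [0.15, 0, 0, 0, 0, 0],
    [0.15, 0, 0, 0, 0, 0],
    [0.05, 0, 0, 0, 0, 0],
    [0, 0, 0, 0, 0, 0]
  ]
}}

```text
clock: 11.12
eef_pos: [512.9, -92.5, 131.6]
tool_rot: [-1.571, -0.001, -0.157]
force: [-2.2, 0.3, 9.7]
width: 0.3
```

{"api": "apply_moves", "payload": {
  "targets": [
    [0, -0.8, 0, 0, 0, 0],
    [-0.2, -0.7, 1, 0, 0, 0],
    [-0.2, 0, 1, 0, 0, 0],
    [-0.2, 0, 1, 0, 0, 0],
    [0, 0, 1, 0, 0, 0],
    [0, 0, 1, 0, 0, 0]
  ]
}}

```text
clock: 11.88
eef_pos: [520.3, 110.3, 190.8]
tool_rot: [-1.571, -0.001, -0.157]
force: [-0.3, -0.2, -0.1]
width: -0.1
```

```bash
python3 - <<'E'
from hlp import *
s=read_state();print(s['clock'],s['eef_pos'],unit(s['eef_pos']))
t=get_image("top");q=get_image("scene")
cv2.imwrite("pics/w2.png",np.hstack([win("top",t),win("scene",q)])[:,:,::-1])
E
```

```text
11.875 [520.31140995 110.34539614 190.79023828] [-11.85695768 202.88683876 190.79023828]
```

View pics/w2.png

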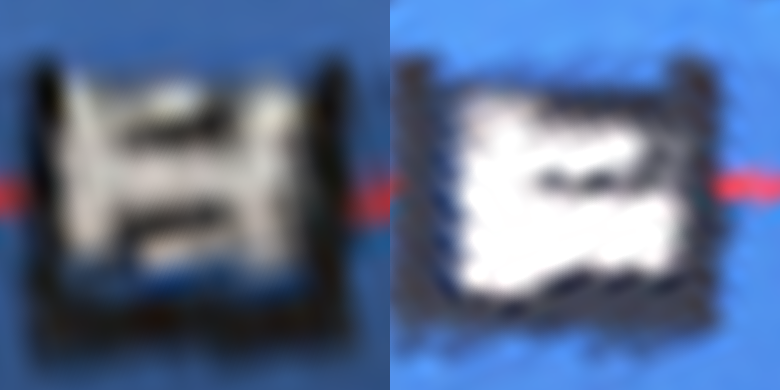

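```bash
python3 - <<'E'
from hlp import *
np.save("pics/t2.npy",get_image("top"));np.save("pics/s2.npy",get_image("scene"))
S=[cv2.imread("pics/scene0.png")[:,:,::-1],np.load("pics/s2.npy")];T=[cv2.imread("pics/top0.png")[:,:,::-1],np.load("pics/t2.npy")]
r=[]
for I in(S,T):
    n="scene" if I is S else "top"; print(n,proj(n,np.array([475.1,-120.7,110.7])))
    row=[]
    for im in I:
        c=np.round(proj(n,np.array([475.1,-120.7,110.7]))).astype(int)
        row.append(cv2.resize(im[c[1]-11:c[1]+12,c[0]-14:c[0]+15],(390,290),interpolation=cv2.INTER_LANCZOS4))
    r.append(np.hstack(row))
cv2.imwrite("pics/w3.png",np.vstack(r)[:,:,::-1])
E
```

```text
scene [np.float64(374.9187914227534), np.float64(270.3873650129416)]
top [np.float64(418.46542665029165), np.float64(274.28985604846184)]
```

View pics/w3.png

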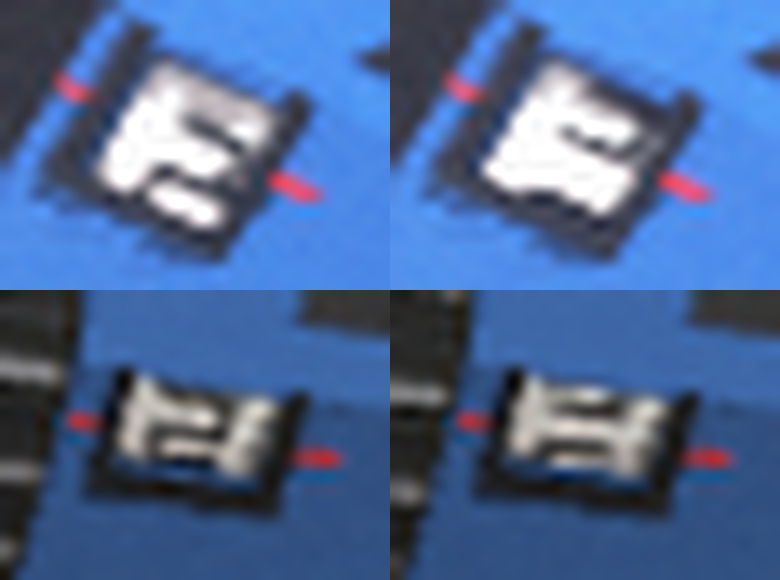

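The scene zoom (window centre px 375,270) showed the 2 sitting about 0.13 rad low at the start, i.e. 1.13. Now the bottom bar of 5 lies at the mark line with the top of 6 below it, so about 3.3 rad. I need roughly another 21 mm, so I'll go 20 and look.

{"api": "apply_moves", "payload": {
  "targets": [
    [0, 0, -1, 0, 0, 0],
    [0, 0, -1, 0, 0, 0],
    [0, 0, -1, 0, 0, 0],
    [0, 0, -1, 0, 0, 0],
    [0, 0, -1, 0, 0, 0],
    [0, 0.6, 0, 0, 0, 0],
    [0, 0.6, 0, 0, 0, 0],
    [0, 0.1, 0, 0, 0, 0],
    [0, 0, 0, 0, 0, 0]
  ]
}}

```text
clock: 13.2
eef_pos: [488.4, -89.5, 139.2]
tool_rot: [-1.571, 0.0, -0.158]
force: [0.4, 0.3, 0.4]
width: 0.1
```

{"api": "apply_moves", "payload": {
  "targets": [
    [0, 0.1, 0, 0, 0, 0],
    [0, 0.1, 0, 0, 0, 0],
    [0, 0, 0, 0, 0, 0],
    [0.1, 0, 0, 0, 0, 0],
    [0.15, 0, 0, 0, 0, 0],
    [0.15, 0, 0, 0, 0, 0],
    [0.1, 0, 0, 0, 0, 0],
    [0, 0, 0, 0, 0, 0]
  ]
}}

```text
clock: 14.2
eef_pos: [508.3, -91.9, 132.1]
tool_rot: [-1.571, -0.0, -0.157]
force: [-2.3, 0.0, 9.7]
width: 0.1
```

{"api": "apply_moves", "payload": {
  "targets": [
    [0, -0.8, 0, 0, 0, 0],
    [0, -0.7, 1, 0, 0, 0],
    [0, 0, 1, 0, 0, 0],
    [0, 0, 1, 0, 0, 0],
    [0, 0, 1, 0, 0, 0],
    [0, 0, 1, 0, 0, 0]
  ]
}}

```text
clock: 14.95
eef_pos: [539.7, 107.2, 191.3]
tool_rot: [-1.571, -0.0, -0.157]
force: [-0.0, -0.3, -0.3]
width: -0.0
```

```bash
python3 - <<'E'
from hlp import *
r=[]
for n in("scene","top"):
    im=get_image(n);np.save(f"pics/{n}4.npy",im)
    c=np.round(proj(n,np.array([475.1,-120.7,110.7]))).astype(int)
    r.append(cv2.resize(im[c[1]-11:c[1]+12,c[0]-14:c[0]+15],(390,290),interpolation=cv2.INTER_LANCZOS4))
cv2.imwrite("pics/w4.png",np.hstack(r)[:,:,::-1]);print(read_state()['clock'])
E
```

```text
15.05
```

View pics/w4.png

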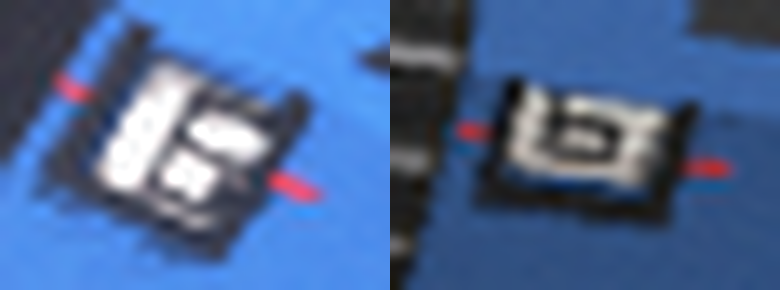

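The scene crop (window centre px 215,152) shows the 6 with its middle bar on the line joining the marks, from (72,88) to (297,188), so it is centred. Next I go round to the tab, which should have z ≈ 119.5–139.5 and its face at uy ≈ -73.

{"api": "apply_moves", "payload": {
  "targets": [
    [-0.17, 0, -1, 0, 0, 0],
    [0, 0, -1, 0, 0, 0],
    [0, 0, -1, 0, 0, 0],
    [0, 0, -1, 0, 0, 0],
    [0, 0, -1, 0, 0, 0],
    [0, 0, -1, 0, 0, 0],
    [0, 0, -1, 0, 0, 0],
    [0, 0, -0.7, 0, 0, 0],
    [0, 0.8, 0, 0, 0, 0],
    [0, 0.82, 0, 0, 0, 0],
    [0, 0, 0, 0, 0, 0]
  ]
}}

```text
clock: 16.42
eef_pos: [482.5, -197.2, 124.7]
tool_rot: [-1.57, 0.005, -0.158]
force: [0.8, 0.4, 0.4]
width: 0.1
```

{"api": "apply_moves", "payload": {
  "targets": [
    [0, 0, 0.15, 0, 0, 0],
    [0, 0, 0.1, 0, 0, 0],
    [0, 0, 0, 0, 0, 0]
  ]
}}

```text
clock: 16.8
eef_pos: [487.0, -186.9, 127.3]
tool_rot: [-1.571, -0.002, -0.156]
force: [0.1, 1.0, 0.2]
width: 0.2
```

{"api": "apply_moves", "payload": {
  "targets": [
    [0, 0, 0.05, 0, 0, 0],
    [0, 0, 0, 0, 0, 0]
  ]
}}

```text
clock: 17.05
eef_pos: [486.7, -185.4, 126.5]
tool_rot: [-1.571, -0.0, -0.157]
force: [-0.1, -0.3, -0.5]
width: 0.2
```

{"api": "apply_moves", "payload": {
  "targets": [
    [0, 0, 0.05, 0, 0, 0],
    [0, 0, 0, 0, 0, 0]
  ]
}}

```text
clock: 17.3
eef_pos: [486.8, -183.4, 126.2]
tool_rot: [-1.571, 0.0, -0.157]
force: [-0.0, 1.0, 0.6]
width: 0.1
```

{"api": "apply_moves", "payload": {
  "targets": [
    [0, 0, 0.06, 0, 0, 0],
    [0, 0, 0, 0, 0, 0]
  ]
}}

```text
clock: 17.55
eef_pos: [487.3, -180.9, 126.2]
tool_rot: [-1.571, 0.0, -0.157]
force: [-0.3, -0.8, 0.3]
width: -0.2
```

{"api": "apply_moves", "payload": {
  "targets": [
    [0, 0, 0.06, 0, 0, 0],
    [0, 0, 0, 0, 0, 0]
  ]
}}

```text
clock: 17.8
eef_pos: [487.6, -178.5, 126.3]
tool_rot: [-1.571, 0.0, -0.157]
force: [0.3, 0.5, 0.4]
width: -0.1
```

{"api": "apply_moves", "payload": {
  "targets": [
    [0, 0, 0.05, 0, 0, 0],
    [0, 0, 0, 0, 0, 0]
  ]
}}

```text
clock: 18.05
eef_pos: [487.9, -177.3, 126.3]
tool_rot: [-1.571, -0.0, -0.157]
force: [-0.5, -2.2, 0.1]
width: -0.1
```

{"api": "apply_moves", "payload": {
  "targets": [
    [0, 0, 0.05, 0, 0, 0],
    [0, 0, 0, 0, 0, 0]
  ]
}}

```text
clock: 18.3
eef_pos: [488.2, -175.2, 126.3]
tool_rot: [-1.571, -0.0, -0.157]
force: [-0.6, -2.8, -0.0]
width: -0.1
```

{"api": "apply_moves", "payload": {
  "targets": [
    [0, 0, 0.04, 0, 0, 0],
    [0, 0, 0.03, 0, 0, 0],
    [0, 0, 0, 0, 0, 0]
  ]
}}

```text
clock: 18.68
eef_pos: [488.7, -171.9, 126.3]
tool_rot: [-1.571, -0.0, -0.157]
force: [-0.5, -2.1, -0.4]
width: -0.2
```

{"api": "apply_moves", "payload": {
  "targets": [
    [0, 0, 0.03, 0, 0, 0],
    [0, 0, 0.02, 0, 0, 0],
    [0, 0, 0, 0, 0, 0]
  ]
}}

```text
clock: 19.05
eef_pos: [489.0, -169.9, 126.3]
tool_rot: [-1.571, 0.0, -0.157]
force: [-0.7, -2.2, 0.3]
width: -0.2
```

{"api": "apply_moves", "payload": {
  "targets": [
    [0, 0, 0.03, 0, 0, 0],
    [0, 0, 0.02, 0, 0, 0],
    [0, 0, 0, 0, 0, 0]
  ]
}}

```text
clock: 19.42
eef_pos: [489.3, -168.0, 126.3]
tool_rot: [-1.571, 0.0, -0.157]
force: [-0.4, -1.9, 0.4]
width: -0.2
```

Travel is about 10 mm at steady friction force, so it is past the peg entry without wedging. Continuing gently.

{"api": "apply_moves", "payload": {
  "targets": [
    [0, 0, 0.03, 0, 0, 0],
    [0, 0, 0.02, 0, 0, 0],
    [0, 0, 0, 0, 0, 0]
  ]
}}

```text
clock: 19.8
eef_pos: [489.6, -166.0, 126.3]
tool_rot: [-1.571, 0.0, -0.157]
force: [-0.1, -2.7, 0.7]
width: 0.2
```

{"api": "apply_moves", "payload": {
  "targets": [
    [0, 0, 0.03, 0, 0, 0],
    [0, 0, 0, 0, 0, 0]
  ]
}}

```text
clock: 20.05
eef_pos: [489.8, -164.8, 126.3]
tool_rot: [-1.571, 0.0, -0.157]
force: [-0.0, -2.5, 0.9]
width: -0.5
```

{"api": "apply_moves", "payload": {
  "targets": [
    [0, 0, 0.025, 0, 0, 0],
    [0, 0, 0, 0, 0, 0]
  ]
}}

```text
clock: 20.3
eef_pos: [490.0, -163.9, 126.3]
tool_rot: [-1.571, 0.0, -0.157]
force: [-0.8, -2.8, -0.6]
width: -0.2
```

{"api": "apply_moves", "payload": {
  "targets": [
    [0, 0, 0.02, 0, 0, 0],
    [0, 0, 0, 0, 0, 0]
  ]
}}

```text
clock: 20.55
eef_pos: [490.0, -163.7, 126.3]
tool_rot: [-1.571, -0.0, -0.157]
force: [0.5, -5.1, 0.2]
width: 0.0
```

{"api": "apply_moves", "payload": {
  "targets": [
    [0, 0, 0.02, 0, 0, 0],
    [0, 0, 0, 0, 0, 0]
  ]
}}

```text
clock: 20.8
eef_pos: [490.0, -163.6, 126.3]
tool_rot: [-1.572, -0.0, -0.158]
force: [-1.3, -6.4, -0.9]
width: -0.0
```

{"api": "apply_moves", "payload": {
  "targets": [
    [0, 0, 0.04, 0, 0, 0],
    [0, 0, 0, 0, 0, 0]
  ]
}}

```text
clock: 21.05
eef_pos: [490.0, -163.4, 126.4]
tool_rot: [-1.574, -0.001, -0.159]
force: [-1.6, -9.0, -1.8]
width: 0.1
```

{"api": "apply_moves", "payload": {
  "targets": [
    [0, 0, -0.3, 0, 0, 0],
    [0, 0, -0.6, 0, 0, 0],
    [0, -0.9, -0.4, 0, 0, 0],
    [0, -0.8, 0, 0, 0, 0],
    [0, -0.8, 0, 0, 0, 0],
    [0, 0, 1, 0, 0, 0],
    [0, 0, 1, 0, 0, 0],
    [0, 0, 1, 0, 0, 0],
    [0, 0, 1, 0, 0, 0],
    [0, 0, 1, 0, 0, 0],
    [0, 0, 1, 0, 0, 0],
    [0, 0, 1, 0, 0, 0]
  ]
}}

```text
clock: 22.55
eef_pos: [525.6, 66.9, 226.2]
tool_rot: [-1.569, 0.001, -0.156]
force: [0.2, -0.5, 0.4]
width: 0.3
```

{"api": "apply_moves", "payload": {
  "targets": [
    [0, 0, 1, 0, 0, 0],
    [0, 0, 1, 0, 0, 0],
    [0, 0, 1, 0, 0, 0],
    [0, 0, 0, 0, 0, 0]
  ]
}}

```text
clock: 23.05
eef_pos: [543.8, 188.5, 225.8]
tool_rot: [-1.567, 0.002, -0.15]
force: [-0.8, -0.3, -0.7]
width: -0.1
```

```bash
python3 - <<'E'
from hlp import *
r=[]
for n in("scene","top"):
    im=get_image(n)
    c=np.round(proj(n,np.array([475.1,-120.7,110.7]))).astype(int)
    r.append(cv2.resize(im[c[1]-11:c[1]+12,c[0]-14:c[0]+15],(390,290),interpolation=cv2.INTER_LANCZOS4))
t=im[195:320,268:468];r2=cv2.resize(t,(480,300),interpolation=cv2.INTER_CUBIC);r2=cv2.copyMakeBorder(r2,0,0,0,300,cv2.BORDER_CONSTANT)
cv2.imwrite("pics/w5.png",np.vstack([np.hstack(r),r2])[:,:,::-1])
h=cv2.cvtColor(im,cv2.COLOR_RGB2HSV);m=((h[...,0]<8)|(h[...,0]>172))&(h[...,1]>150)&(h[...,2]>80);m[:205]=0;m[320:]=0;m[:,:430]=0;m[:,468:]=0
y,x=np.nonzero(m);print(x.mean(),y.mean(),unit(onz("top",(x.mean(),y.mean()),136)));s=read_state();print(s['clock'],s['eef_pos'])
E
```

```text
439.1011235955056 260.2696629213483 [  1.45971752 -55.30846793 136.        ]
23.15 [544.05412286 183.33623539 225.93067415]
```

View pics/w5.png

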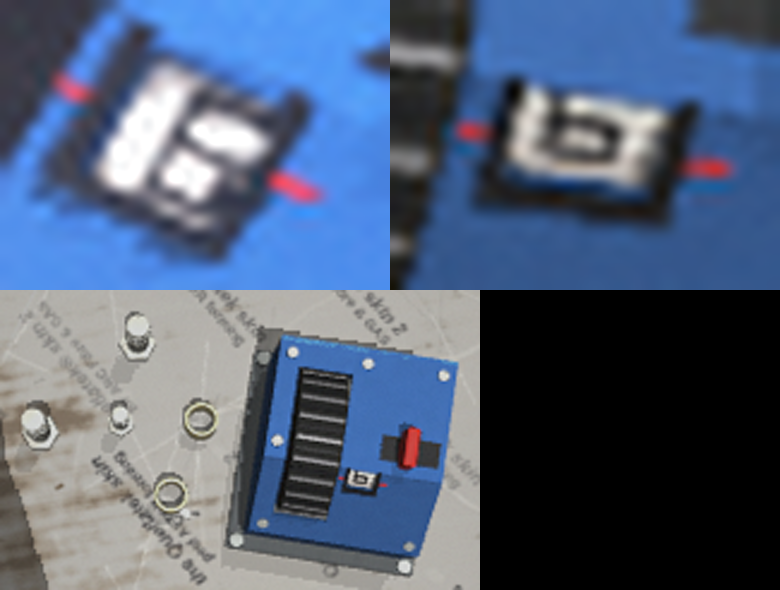

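The 6 stands on the mark line and the tab has moved 13.6 mm by camera. The ferrules and bolts still stand. The tool is clear, so I check it is at rest and hand in.

{"api": "apply_moves", "payload": {
  "targets": [
    [0, 0, 0, 0, 0, 0],
    [0, 0, 0, 0, 0, 0],
    [0, 0, 0, 0, 0, 0]
  ]
}}

```text
clock: 23.52
eef_pos: [544.9, 182.2, 226.4]
tool_rot: [-1.571, 0.0, -0.158]
force: [0.5, -0.1, 0.0]
width: -0.1
```

```bash
python3 - <<'E'
from cell import *
s=read_state();print(s['clock'],s['eef_pos'],s['force'],abs(s['qd']).max());print(finish_job())
E
```

```text
23.525 [544.89689651 182.19298478 226.41740926] [ 0.5207744  -0.05538469  0.03450314] 0.004336954493892119
the job is handed in; nothing more can be done
None
```

The batch-number unit is set to 6 and locked, and I handed the job in at 23.5 s.

- **Wheel:** I felt its top at z ≈ 134.5 mm, which puts the head about 8.5 mm up. I rolled it in five strokes at about 10 N, from the 2 to the 6. The drag readings were about 2–3 N.
- **Tab:** I pushed it at about 3 N with no sign of wedging. It met its stop after about 14 mm, and the highest force I read was 9 N.

**Last checks:**
- In the final scene view the 6's middle bar lies on the line between the red marks.
- The camera shows the tab moved 13.6 mm, which agrees with the 14 mm felt.
- The two ferrules and the bolts are still standing, and I saw no sign of them having moved; I did not measure them.
- The tool was clear and at rest, with force near zero.

**Disagreement:** partway through, the distance dragged put the drum at about 3.21 rad, while the picture suggested about 3.33. I went by the picture for the last stroke. The tab then went home without resistance, which fits a centred drum.

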